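# Clear the settings of an open desktop PC with the reset button under its drive cage

## Robot

A 6-joint arm with a two-finger parallel gripper is mounted at the origin on the work surface. World frame = base frame: x ahead of the robot, y to its left, z up, the work surface at z = 0. Lengths are in mm, angles in rad, forces in N, time in s.
With the tool pointing down it reaches from about 300 to 850 mm from the base axis. Payload 4.2 kg.
Tool frame: the origin (TCP) lies at the very end of the fingers, on their centre line; the grasp point (between the pads) lies 19 mm behind it; z points along the fingers, y is the line along which they close (so a half turn about z gives the same grasp; the last joint's range is limited). The gripper opens to 91 mm and grips with 3 to 60 N. Pads are 32 mm wide; open, the fingers measure 118 mm over their backs; the gripper's body (76 mm by 178 mm) begins 60 mm behind the grasp point.
Start: joints at [-1.219, 0.32, 1.565, -0, 1.257, -0.02], TCP at [208.898, -535.728, 213.976] pointing down, gripper open.
Joint ranges: [-3.11, 3.11], [-0.84, 2.01], [0.21, 2.61], [-1.34, 4.49], [0.05, 2.63], [-2.56, 2.56]. Speed limits (rad/s): [2.57, 2.57, 3.14, 3.14, 3.14, 3.14].

## Interface

Orientations are given as [roll, pitch, yaw] about the fixed x, y, z axes, in that order (R = Rz(yaw) Ry(pitch) Rx(roll)).
In Python, from rig import get_state, capture, finish_job gives the robot as it stands.
- The arm moves only by the tool apply_moves, never from a script. Its argument "steps" is a list of rows, each an object with "gripper": the gripper's target within -1 to 1 (shut at 1, half-way at 0, fully open at -1); "linear": the shift along the world's x, y, z in cm, a list of three; "turn": the turn about the world's z in degrees. In form: [{"gripper": gripper, "linear": [dx, dy, dz], "turn": turn}, ...]. A call has 1 to 10 rows; each row shifts and turns the commanded pose from where the row before left it; what a row does not reach is not made up. A row lasts 1/10 s, in which the tool goes at most 50 mm and 8.59 degrees, less where a joint would pass 70% of its speed; a pose out of reach is approached as far as the arm can. A call is refused whole if a number of a shift passes 5 or a number of a turn 8.59, either way. A call with a gripper value outside its range is refused whole. The fingers move at their own pace and stop on an object; the grip force is fixed at half the most. Time passes only in rows, so rows that do not move let the fingers close. It gives the time, the measured TCP pose, the force, the opening and the grip force at its end, in the units of the state.
- get_state(): the state, without advancing time (a new reading comes with each control period).
- capture(name): name is "scene" or "top"; returns a dict with "img" (400x640x3 uint8, red, green, blue), "z_map" (400x640 float32, mm along the optical axis (not along the pixel's ray), 0 where there is no reading), "fx", "fy", "cx", "cy" (pixels), "world_from_camera" (4x4, takes a point from camera to world coordinates). Camera axes: x right, y down, z forward; pixel columns grow to the right and rows downward; lengths in mm; the calibration is good to about 2 mm. A picture is of the moment at which its call begins.
- finish_job(): hands the job in; it is judged then, once.
The state is a dict: "time_s": time; "q": joint angles; "joint_velocities": joint speeds; "joint_efforts": joint torques, N m; "position": TCP position; "ee_rot": TCP orientation; "ft_force": force on the tool from outside, world axes, zero at the start; "ft_torque": the same for the moment, N m; "grip_width": opening from 0.0 (shut) to 1.0 (fully open); "finger_force": force on a finger pad.
Only numpy, scipy, OpenCV 4.12 (cv2) and the standard library are available. Lean on these libraries where they do the work, as an engineer would, in place of code of your own. Each camera call takes 0.05 s, during which the arm holds its last target. There are 200 camera calls.

## Task

Reset this open desktop computer: swing its drive cage up by the green tab until it stands upright, take the orange-handled stylus from the tool stand, and with its tip gently press the small yellow button that sits in its black guard on the board fully down, keeping it down for at least two seconds. Then put the stylus back upright in a free hole of the tool stand, right down on its collar, and fold the drive cage fully home again. Leave everything else where it stands.

Things in the scene. Friction and masses are not known exactly. Their poses are not given: they have to be found in the camera images.
- pc: slim desktop computer lying open on the bench, fixed: steel box 310 (x) by 340 (y) by 95 high, no cover, blue front bezel (12 thick) on its -x side, towards the robot; other walls 3 mm; circuit board on its floor. Origin: centre of its underside; x from bezel to rear panel, y left, z up. Its left part (y 0.015 to 0.135, x -0.085 to 0.065) is roofed over by the drive cage.
- pc_fan (a point): centre of the top of the processor cooler in the computer, a finned block with a black fan, 90 x 90, top 66 mm above the bench. Beside it, along the computer's x, stand two memory modules at y -0.030 and -0.016 (x -0.07 to 0.07), top 46 mm above the bench.
- pc_supply (a point): centre of the top of the dark power supply block in the computer's rear right corner, 150 (x) by 82 (y), top 84 mm above the bench; the screw dish stands on it.
- pc_chip (a point): centre of the top of the finned chip cooler, 40 x 40, top 42 mm above the bench, 54 mm to the left (+y) of the button. All else within 60 mm of the button is lower than the rim of its guard, but for the memory modules, 66 mm to its right.
- drive_cage (a joint): angle (rad) of the drive cage, a silver tray with a drive, 150 long, 120 wide, 26 thick, 0.42 kg, hinged on its rear edge: 0 = folded fully home (underside 66 mm above the bench, hiding the button); grows as its robot-side edge swings up and away from the robot; 1.57 = upright; stop at 1.85. Stiff hinge (0.45 N m): stays where it is left, may start partly open; takes 1 to 6 N at the tab.
- cage_tab (a point): grip point on the cage's green pull tab, moves with it. Tab: 20 wide (point y, along the hinge), 8 thick (point z), sticks out 35 mm from the cage's free edge, away from the hinge (point -x). The point is mid width and thickness, 24 mm out from the cage's edge, 11 mm from the tab's end. Home: 79 mm above the bench, 34 mm from the front bezel's inner face.
- cage_hinge (a point): middle of the cage's hinge line, fixed at (0.065, 0.075, 0.066) in the computer's frame; axes as the computer's, the hinge line runs along y. In the plane of the cage's underside; the tab's grip point is 174 mm from it along the tray and 13 mm above that plane.
- cmos_button (a joint): travel (m) of the reset button: 0 = up, 0.0035 = fully down. Spring: starts to move at about 1.2 N, fully down at 4 N, then solid; springs back when let go.
- cmos_button_top (a point): centre of the top of the small round yellow reset button, 10 mm across, at (-0.020, 0.050, 0.022) in the computer's frame, on its board. It sits in a square black guard: opening 15 x 15 mm, outside 24 x 24, rim 6 mm above the button's top, too narrow for the fingers. Axes as the computer's.
- tool_stand: aluminium tool stand, fixed: plate 180 (x) by 64 (y), 12 thick, on two end walls, top 78 mm above the bench, with four 14 mm through holes in a row along x, 42 mm apart; three hold tools. Origin: centre of its underside. It stands left or right of the computer (the multimeter on the other side).
- stylus: insulated stylus standing tip down in a hole of the stand: white shaft 10 thick, tip tapered to 5 over the lowest 14 mm; white collar 22 across, 70 to 76 mm above the tip; round orange handle 13 thick, 76 to 152 mm. 35 g. Origin: end of the tip; z up along the stylus. Its collar rests on the plate, tip 8 mm above the bench.
- screwdriver_blue: blue-handled screwdriver standing in another hole of the stand: shaft 6 thick, 60 long, handle 20 thick, its top 160 mm above the bench. Origin: end of its shaft. Bystander.
- screwdriver_black: black-handled screwdriver standing in another hole of the stand: shaft 6 thick, 60 long, handle 20 thick, its top 150 mm above the bench. Origin: end of its shaft. Bystander.
- screw_dish: small steel bowl for screws, 60 mm across, 22 high, loose on top of the computer's power supply. Origin: centre of its underside. Bystander.
- spray_can: white spray can with a blue label, 52 mm across, 150 high, standing on the bench. Origin: centre of its underside. Bystander.
- mug: white mug, 80 mm across, 92 high, on the bench. Origin: centre of its underside; handle at its +y. Bystander.
- hard_drive: loose 2.5 inch hard drive, 70 (x) by 100 (y) by 9.5, lying on the bench beside the rear of the computer. Origin: centre of its underside. Bystander.
- tape_roll: yellow roll of tape, 72 mm across, 19 high, lying on the bench beside the rear of the computer. Origin: centre of its underside. Bystander.
- multimeter: orange and black multimeter 185 (x) by 90 (y) by 52 high, fixed on the bench on the side where the tool stand is not. Origin: centre of its underside.
- stand_hole0 (a point): centre of the mouth of the stand's hole at x = -63 mm in its frame, level with the plate's top (78 mm above the bench).
- stand_hole1 (a point): centre of the mouth of the stand's hole at x = -21 mm in its frame, level with the plate's top (78 mm above the bench).
- stand_hole2 (a point): centre of the mouth of the stand's hole at x = 21 mm in its frame, level with the plate's top (78 mm above the bench).
- stand_hole3 (a point): centre of the mouth of the stand's hole at x = 63 mm in its frame, level with the plate's top (78 mm above the bench).

How it is judged (in metres and radians):
On the way, in this order (a step that is already met when the one before it is completed fails the run):
1. the drive cage is swung up until it stands upright (within about 10 degrees, or past it) (value of joint drive_cage above 1.4 rad), for 0.3 s.
2. with the cage up, the reset button is held down (at least 2.5 of its 3.5 mm) by the stylus, for two seconds without a break (value of joint cmos_button above 0.0025 m and contact force between stylus and pc above 1 N and value of joint drive_cage above 1.2 rad), for 2 s.
At the end, for the whole second after the job is handed in: The drive cage is folded home (within 0.05 rad), the button is up again, and the stylus stands at rest upright (within 7 degrees) in a hole of the tool stand, tip down, with its collar on the plate (within 4 mm) (value of joint drive_cage below 0.05 rad and value of joint cmos_button below 0.001 m and x of stylus in the frame of tool_stand between -0.075 and 0.075 m and y of stylus in the frame of tool_stand between -0.012 and 0.012 m and z of stylus in the frame of tool_stand between 0.003 and 0.012 m and angle between stylus's own z axis and vertical below 0.12 rad and linear speed of stylus below 0.02 m/s); the robot touches nothing.
It fails at once if a bystander (screwdriver, screw dish, spray can, mug, hard drive, roll of tape) is moved by more than 20 mm (distance of any of screwdriver_blue, screwdriver_black, screw_dish, spray_can, mug, hard_drive, tape_roll from where it was at the start of the episode above 0.02 m).
It fails at once if the stylus is forced against the computer with more than 30 N (contact force between stylus and pc above 30 N).
It also fails if it takes over 72 s, if anything falls off the work surface, if the arm or the gripper's body presses on something with over 40 N, if the wrist force passes 120 N, or if a joint passes its speed limit or range.

## Working session

There is one attempt and no reset: what is moved stays moved. The work goes in short steps, Python scripts to look and compute and a tool call to move; the robot and the scene stay as the last step left them, time stands still between calls to the robot, and variables do not carry over. Pictures are saved under pics/ and viewed, at most 10 in all, crops included, and the job is handed in when it is done.

Besides the shell and the picture viewer there is one more tool, called after ">>>" by a JSON object that holds its "method" and its "body". apply_moves: Moves the arm, as the interface text tells. Its arguments: {"type":"object","properties":{"steps":{"type":"array","items":{"type":"object","properties":{"gripper":{"type":"number"},"linear":{"type":"array","items":{"type":"number"}},"turn":{"type":"number"}}}}},"required":["steps"]}

```bash
ls; mkdir -p pics; cat > h.py <<'E'
import numpy as np, cv2
from rig import get_state, capture, finish_job
def save(c,n): cv2.imwrite('pics/'+n+'.png', c['img'][:,:,::-1])
def pts(c):
    z=c['z_map'].astype(float); v,u=np.mgrid[:z.shape[0],:z.shape[1]]
    P=np.stack([(u-c['cx'])/c['fx']*z,(v-c['cy'])/c['fy']*z,z,np.ones_like(z)],-1)
    W=P@c['world_from_camera'].T; W[z==0]=np.nan
    return W[...,:3]
E
python3 - <<'E'
from h import *
import pickle
for n in('top','scene'):
    c=capture(n); save(c,n+'0'); pickle.dump(c,open(n+'0.pkl','wb'))
    print(n,c['fx'],c['world_from_camera'].round(3).tolist())
print(get_state())
E
```

```text
pics
top 503.01400021959785 [[0.008, -0.994, 0.108, 334.066], [-1.0, -0.008, 0.003, 1.999], [-0.003, -0.108, -0.994, 1979.471], [0.0, 0.0, 0.0, 1.0]]
scene 409.51202305819874 [[-0.194, 0.695, -0.692, 1359.617], [0.981, 0.133, -0.141, 156.895], [-0.006, -0.707, -0.708, 891.862], [0.0, 0.0, 0.0, 1.0]]
{'time_s': 0.1, 'q': array([-1.21899491e+00,  3.20209700e-01,  1.56553875e+00,  5.24888052e-06,
        1.25738745e+00, -1.99870682e-02]), 'joint_velocities': array([ 0.00140595, -0.00011628, -0.00301022, -0.0001582 , -0.0008598 ,
       -0.00036818]), 'joint_efforts': array([-4.37577091e-04, -4.13335133e+01, -2.32510954e+01,  7.28811231e-02,
        4.21884586e-02, -5.45508692e-05]), 'position': array([ 208.74400413, -535.2963807 ,  213.22194136]), 'ee_rot': array([-3.14004982e+00, -3.58325611e-05,  3.71786834e-01]), 'ft_force': array([-0.29513252,  0.11314004,  0.49039325]), 'ft_torque': array([-0.05005941, -0.0183463 ,  0.02759969]), 'finger_force': 0.0, 'grip_width': 1.0008829950198852}
```

View pics/top0.png

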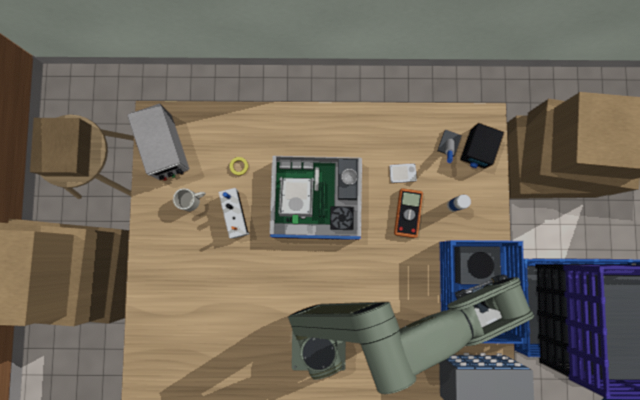

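View pics/scene0.png

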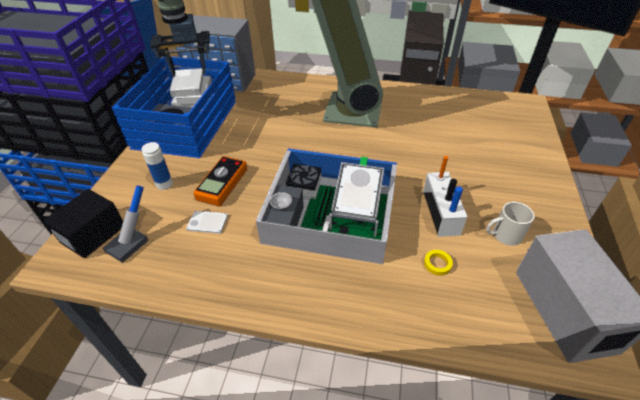

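```bash
python3 - <<'E'
from h import *
import pickle
a=pickle.load(open('top0.pkl','rb'));b=pickle.load(open('scene0.pkl','rb'))
def crop(c,u0,v0,u1,v1,s): return cv2.resize(c['img'][v0:v1,u0:u1,::-1],None,fx=s,fy=s,interpolation=cv2.INTER_CUBIC)
A=crop(a,210,145,370,245,5);B=crop(b,250,145,480,265,3.478)
cv2.imwrite('pics/c1.png',A)
cv2.imwrite('pics/c2.png',B[:417,:800])
for c,n in((a,'top'),(b,'scene')):
    W=pts(c);hsv=cv2.cvtColor(c['img'],cv2.COLOR_RGB2HSV)
    roi=(W[...,0]>350)&(W[...,0]<950)&(abs(W[...,1])<450)
    def rep(name,m):
        k,l,st,ce=cv2.connectedComponentsWithStats((m).astype(np.uint8))
        for i in range(1,k):
            if st[i,4]>=4:
                q=W[l==i]; print(n,name,st[i],ce[i].round(1),np.nanmean(q,0).round(1),np.nanmin(q,0).round(0),np.nanmax(q,0).round(0))
    H,S,V=hsv[...,0],hsv[...,1],hsv[...,2]
    rep('green',roi&(H>45)&(H<80)&(S>170)&(V>120))
    rep('orange',roi&(H>4)&(H<16)&(S>170)&(V>120)&(W[...,1]>100))
    rep('plate',roi&(abs(W[...,2]-78)<6)&(S<40)&(W[...,1]>180)&(W[...,1]<400))
    rep('blue',roi&(H>100)&(H<125)&(S>150)&(V>60))
    for z0,z1 in((60,70),(88,98),(98,112),(112,140)):
        m=roi&(W[...,2]>z0)&(W[...,2]<z1)&(abs(W[...,1])<200);rep('z%d'%z0,m)
E
```

```text
top plate [219 188  28  50 538] [232.8 213.1] [490.  328.8  78.2] [399. 277.  72.] [586. 384.  84.]
top blue [224 193   6   5  18] [226.2 195.1] [549.9 342.5 149.7] [545. 337. 108.] [557. 350. 166.]
top blue [271 235  89   4 179] [315.9 236.6] [402.6  12.8  94.8] [ 398. -148.   83.] [408. 181. 107.]
top z60 [294 158   4   1   4] [295.5 158. ] [706.4  94.3  63.9] [706.  88.  61.] [707. 100.  66.]
top z60 [302 158   4   1   4] [303.5 158. ] [706.3  63.3  66. ] [706.  58.  61.] [707.  69.  70.]
top z60 [330 206  24  24 358] [341.4 217.8] [476.2 -83.6  65.1] [ 433. -128.   60.] [522. -40.  70.]
top z60 [313 238   5   1   5] [315. 238.] [398.4  16.2  64.6] [398.   9.  62.] [398.  24.  67.]
top z88 [271 156   6  67 167] [272.9 189.2] [580.6 176.6  93.4] [456. 167.  88.] [709. 184.  98.]
top z88 [281 156   4   1   4] [282.5 156. ] [708.1 142.5  92.9] [707. 137.  90.] [709. 148.  97.]
top z88 [297 156   6   2   7] [299.7 156.3] [707.5  76.9  93.4] [706.  68.  88.] [709.  87.  98.]
top z88 [304 156   3   2   5] [305.  156.6] [706.5  56.8  92.8] [704.  53.  89.] [709.  61.  96.]
top z88 [308 1
[... 7269 characters left out ...]
338 171   5  14  25] [340.  177.3] [511.3  30.6 105.5] [488.  29.  99.] [537.  33. 111.]
scene z98 [377 175   4  13  26] [378.9 181.2] [506.4 140.5 105. ] [487. 138.  98.] [526. 143. 112.]
scene z98 [337 185  42  21 534] [356.6 195.3] [573.5  86.7 104.7] [533.  36.  98.] [603. 141. 112.]
scene z98 [333 186   5  14  20] [335.2 192.2] [572.4  27.6 104.5] [547.  26. 100.] [594.  29. 112.]
scene z98 [270 193  21  17 114] [279.8 199.4] [ 625.5 -114.8  102.6] [ 599. -141.   98.] [662. -85. 109.]
scene z98 [377 193   3  12  12] [377.8 198.5] [576.4 144.5 106.4] [557. 143. 102.] [593. 146. 110.]
scene z112 [ 336  157   48   36 1005] [360.  175.6] [514.3  86.9 124.3] [450.  26. 112.] [563. 147. 140.]
```

View pics/c1.png

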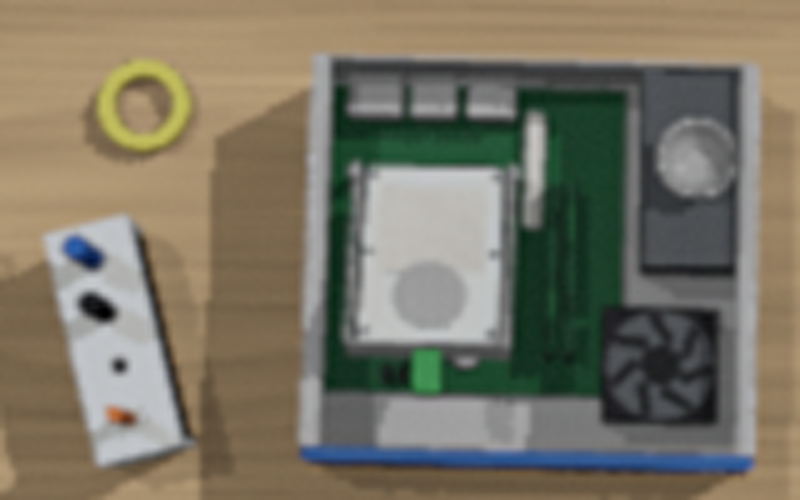

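View pics/c2.png

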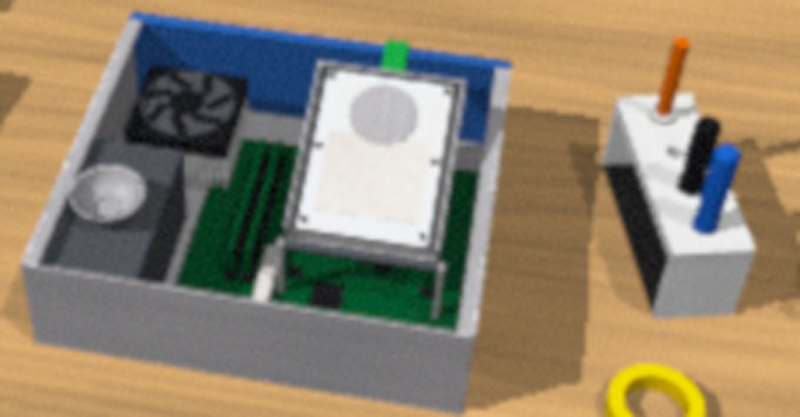

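```bash
cat > m.py <<'E'
from h import *
def rect(p): 
    r=cv2.minAreaRect(p[:,:2].astype(np.float32)); return np.round(r[0],1),np.round(r[1],1),round(r[2],2)
def cast(c,u,v,z):
    T=c['world_from_camera']; d=T[:3,:3]@np.array([(u-c['cx'])/c['fx'],(v-c['cy'])/c['fy'],1]); o=T[:3,3]
    return (o+d*(z-o[2])/d[2]).round(1)
E
python3 - <<'E'
from m import *
import pickle
for n in('top','scene'):
    c=pickle.load(open(n+'0.pkl','rb'));W=pts(c);x,y,z=np.moveaxis(W,2,0)
    hsv=cv2.cvtColor(c['img'],cv2.COLOR_RGB2HSV);H,S,V=np.moveaxis(hsv.astype(int),2,0)
    m=(z>50)&(z<115)&(x>380)&(x<730)&(y>-180)&(y<200); k,l,st,ce=cv2.connectedComponentsWithStats(m.astype(np.uint8)); 
    m=l==1+st[1:,4].argmax(); P=W[m]; print(n,'pc',rect(P))
    # rim-by-rays: outer contour at z=95
    cn=cv2.findContours(m.astype(np.uint8),0,1)[0]; cn=max(cn,key=len)[:,0]
    print(' rays95',rect(np.array([cast(c,u,v,95) for u,v in cn])))
    m=(abs(z-78)<6)&(x>380)&(x<610)&(y>250)&(y<400)&(S<60); P=W[m]
    k,l,st,ce=cv2.connectedComponentsWithStats(m.astype(np.uint8));m=l==1+st[1:,4].argmax();print(n,'stand',rect(W[m]))
    cn=max(cv2.findContours(m.astype(np.uint8),0,1)[0],key=len)[:,0]
    print(' rays78',rect(np.array([cast(c,u,v,78) for u,v in cn])))
    m=(y>45)&(y<130)&(x>470)&(x<590)&(z>90)&(z<150)
    A=np.c_[x[m],y[m],np.ones(m.sum())];s=np.linalg.lstsq(A,z[m],rcond=None)[0]
    for _ in range(3):
        r=z[m]-A@s; g=abs(r)<6; s=np.linalg.lstsq(A[g],z[m][g],rcond=None)[0]
    print(' cage slope',s, np.arctan(-s[0]), s@[530,88,1])
    m=(H>40)&(H<85)&(S>130)&(V>110)&(x>440)&(x<500)&(y>50)&(y<130)&(z>95)
    print(' green',m.sum(),np.median(W[m],0).round(1),rect(W[m]))
    m=(H>3)&(H<20)&(S>150)&(x>400)&(x<470)&(y>280)&(y<340)&(z>85)
    v,u=np.nonzero(m);print(' orange',len(u),u.mean(),v.mean(),np.median(W[m],0).round(1), 'top z160', cast(c,u[v<=v.min()+3].mean(),v.min()+2,160))
    v0=np.unique(v); print([ (vv,u[v==vv].mean().round(1)) for vv in v0])
E
```

```text
top pc (array([552.8,  13.6]), array([340.7, 312.6]), 89.31)
 rays95 (array([551.8,  13.7]), array([339.7, 312.6]), 89.19)
top stand (array([492.7, 331.3]), array([180.7,  65.3]), 15.06)
 rays78 (array([492.6, 330.7]), array([179.9,  65.1]), 14.9)
 cage slope [-3.09084575e-01  6.21373373e-03  2.84450434e+02] 0.299770288138187 121.18241827528234
 green 38 [467.1  90.1 134.8] (array([467.2,  89.9]), array([27.1, 15. ]), 2.47)
 orange 5 233.4 227.6 [430.2 311.3 159.3] top z160 [425.3 311.  160. ]
[(np.int64(227), np.float64(232.5)), (np.int64(228), np.float64(234.0))]
scene pc (array([552.1,  10.6]), array([341., 318.]), 89.23)
 rays95 (array([572.9,  11.3]), array([339. , 343.1]), 89.13)
scene stand (array([491.3, 328.5]), array([185.3,  66.1]), 14.75)
 rays78 (array([496.1, 327.7]), array([184.6,  66.2]), 15.07)
 cage slope [-3.32921081e-01  4.89789892e-03  2.95616851e+02] 0.32137948127902377 119.59969294577593
 green 51 [463.2  88.7 136.4] (array([462.7,  88.2]), array([19.3, 25.2]), 81.91)
 orange 89 443.0112359550562 165.17977528089887 [435.6 311.8 132. ] top z160 [438.  311.7 160. ]
[(np.int64(156), np.float64(445.0)), (np.int64(157), np.float64(445.0)), (np.int64(158), np.float64(445.0)), (np.int64(159), np.float64(445.0)), (np.int64(160), np.float64(444.0)), (np.int64(161), np.float64(444.0)), (np.int64(162), np.float64(444.0)), (np.int64(163), np.float64(443.5)), (np.int64(164), np.float64(443.0)), (np.int64(165), np.float64(443.0)), (np.int64(166), np.float64(443.0)), (np.int64(167), np.float64(442.5)), (np.int64(168), np.float64(442.0)), (np.int64(169), np.float64(442.0)), (np.int64(170), np.float64(442.0)), (np.int64(171), np.float64(441.5)), (np.int64(172), np.float64(441.0)), (np.int64(173), np.float64(441.0)), (np.int64(174), np.float64(441.0)), (np.int64(175), np.float64(441.0)), (np.int64(176), np.float64(440.5))]
```

>>> {"method": "apply_moves", "body": {"steps": [{"gripper": -1, "linear": [1.5, 3.9, 0], "turn": -1.4}, {"gripper": -1, "linear": [1.5, 3.9, 0], "turn": -1.4}, {"gripper": -1, "linear": [1.5, 3.9, 0], "turn": -1.4}, {"gripper": -1, "linear": [1.5, 3.9, 0], "turn": -1.4}, {"gripper": -1, "linear": [1.5, 3.9, 0], "turn": -1.4}, {"gripper": -1, "linear": [1.5, 3.9, 0], "turn": -1.4}, {"gripper": -1, "linear": [1.5, 3.9, 0], "turn": -1.4}, {"gripper": -1, "linear": [1.5, 3.9, 0], "turn": -1.4}, {"gripper": -1, "linear": [1.5, 3.9, 0], "turn": -1.4}, {"gripper": -1, "linear": [1.5, 3.9, 0], "turn": -1.4}]}}

```text
time_s: 1.1
position: [358.9, -144.1, 213.8]
ee_rot: [3.142, 0.0, 0.126]
ft_force: [1.5, 0.1, -1.2]
grip_width: 1.0
finger_force: 0.0
```

>>> {"method": "apply_moves", "body": {"steps": [{"gripper": -1, "linear": [1.5, 3.9, 0], "turn": -1.4}, {"gripper": -1, "linear": [1.5, 3.9, 0], "turn": -1.4}, {"gripper": -1, "linear": [1.5, 3.9, 0], "turn": -1.4}, {"gripper": -1, "linear": [1.5, 3.9, 0], "turn": -1.4}, {"gripper": -1, "linear": [1.5, 3.9, 0], "turn": -1.4}, {"gripper": -1, "linear": [1.5, 3.9, 0], "turn": -1.1}, {"gripper": -1, "linear": [0.4, 0, 0]}, {"gripper": -1}, {"gripper": -1}]}}

```text
invalid input
```

>>> {"method": "apply_moves", "body": {"steps": [{"gripper": -1, "linear": [1.5, 3.9, 0], "turn": -1.4}, {"gripper": -1, "linear": [1.5, 3.9, 0], "turn": -1.4}, {"gripper": -1, "linear": [1.5, 3.9, 0], "turn": -1.4}, {"gripper": -1, "linear": [1.5, 3.9, 0], "turn": -1.4}, {"gripper": -1, "linear": [1.5, 3.9, 0], "turn": -1.4}, {"gripper": -1, "linear": [1.5, 3.8, 0], "turn": -1.1}, {"gripper": -1, "linear": [0.4, 0, 0], "turn": 0}, {"gripper": -1, "linear": [0, 0, 0], "turn": 0}, {"gripper": -1, "linear": [0, 0, 0], "turn": 0}]}}

```text
time_s: 2.0
position: [452.2, 86.4, 213.6]
ee_rot: [3.141, 0.001, -0.014]
ft_force: [0.3, 0.3, -0.1]
grip_width: 0.998
finger_force: 0.0
```

>>> {"method": "apply_moves", "body": {"steps": [{"gripper": -1, "linear": [0.1, 0.2, -2], "turn": 0}, {"gripper": -1, "linear": [0, 0, -2], "turn": 0}, {"gripper": -1, "linear": [0, 0, -2], "turn": 0}, {"gripper": -1, "linear": [0, 0, -2], "turn": 0}, {"gripper": -1, "linear": [0, 0, -1.6], "turn": 0}, {"gripper": -1, "linear": [0, 0, 0], "turn": 0}, {"gripper": 1, "linear": [0, 0, 0], "turn": 0}, {"gripper": 1, "linear": [0, 0, 0], "turn": 0}, {"gripper": 1, "linear": [0, 0, 0], "turn": 0}, {"gripper": 1, "linear": [0, 0, 0], "turn": 0}]}}

```text
time_s: 3.0
position: [454.3, 89.3, 118.7]
ee_rot: [-3.141, -0.001, -0.014]
ft_force: [0.6, -0.1, 0.2]
grip_width: 0.683
finger_force: 0.0
```

>>> {"method": "apply_moves", "body": {"steps": [{"gripper": 1, "linear": [0, 0, 0], "turn": 0}, {"gripper": 1, "linear": [0, 0, 0], "turn": 0}, {"gripper": 1, "linear": [0, 0, 0], "turn": 0}, {"gripper": 1, "linear": [0, 0, 0], "turn": 0}]}}

```text
time_s: 3.4
position: [453.9, 89.3, 118.0]
ee_rot: [3.141, 0.0, -0.014]
ft_force: [0.3, -0.0, -0.0]
grip_width: 0.326
finger_force: 0.0
```

```bash
python3 - <<'E'
import numpy as np
t=np.linspace(.31,1.72,21);x=-177*np.cos(t)+13*np.sin(t);z=177*np.sin(t)+13*np.cos(t)
X=np.round(np.c_[x-x[0],-0.0135*(x-x[0]),z-z[0]]/10,1)
for d in np.diff(X,axis=0).round(1).tolist(): print(d)
E
```

```text
[0.5, 0.0, 1.1]
[0.6, 0.0, 1.1]
[0.7, 0.0, 1.1]
[0.7, 0.0, 1.0]
[0.8, 0.0, 1.0]
[0.9, -0.1, 0.9]
[0.9, 0.0, 0.8]
[1.0, 0.0, 0.8]
[1.0, 0.0, 0.7]
[1.1, 0.0, 0.6]
[1.2, 0.0, 0.5]
[1.1, 0.0, 0.5]
[1.2, -0.1, 0.4]
[1.2, 0.0, 0.3]
[1.3, 0.0, 0.2]
[1.2, 0.0, 0.1]
[1.3, 0.0, 0.0]
[1.2, 0.0, 0.0]
[1.2, -0.1, -0.2]
[1.3, 0.0, -0.2]
```

>>> {"method": "apply_moves", "body": {"steps": [{"gripper": 1, "linear": [0, 0, 0], "turn": 0}, {"gripper": 1, "linear": [0, 0, 0], "turn": 0}, {"gripper": 1, "linear": [0, 0, 0], "turn": 0}]}}

```text
time_s: 3.7
position: [453.9, 89.8, 118.0]
ee_rot: [-3.141, 0.0, -0.014]
ft_force: [0.3, 4.1, -1.1]
grip_width: 0.218
finger_force: 30.0
```

>>> {"method": "apply_moves", "body": {"steps": [{"gripper": 1, "linear": [0.5, 0.1, 1.1], "turn": 0}, {"gripper": 1, "linear": [0.6, 0, 1.1], "turn": 0}, {"gripper": 1, "linear": [0.7, 0, 1.1], "turn": 0}, {"gripper": 1, "linear": [0.7, 0, 1.0], "turn": 0}, {"gripper": 1, "linear": [0.8, 0, 1.0], "turn": 0}]}}

```text
time_s: 4.2
position: [487.0, 89.3, 170.0]
ee_rot: [3.139, 0.002, -0.013]
ft_force: [5.8, -1.4, -12.9]
grip_width: 0.216
finger_force: 30.0
```

>>> {"method": "apply_moves", "body": {"steps": [{"gripper": 1, "linear": [0.9, -0.1, 0.9], "turn": 0}, {"gripper": 1, "linear": [0.9, 0, 0.8], "turn": 0}, {"gripper": 1, "linear": [1.0, 0, 0.8], "turn": 0}, {"gripper": 1, "linear": [1.0, 0, 0.7], "turn": 0}, {"gripper": 1, "linear": [1.1, 0, 0.6], "turn": 0}]}}

```text
time_s: 4.7
position: [534.1, 88.6, 206.8]
ee_rot: [3.14, 0.007, -0.014]
ft_force: [-0.2, -0.5, -11.2]
grip_width: 0.215
finger_force: 30.0
```

>>> {"method": "apply_moves", "body": {"steps": [{"gripper": 1, "linear": [1.2, 0, 0.5], "turn": 0}, {"gripper": 1, "linear": [1.1, 0, 0.5], "turn": 0}, {"gripper": 1, "linear": [1.2, -0.1, 0.4], "turn": 0}, {"gripper": 1, "linear": [1.2, 0, 0.3], "turn": 0}, {"gripper": 1, "linear": [1.3, 0, 0.2], "turn": 0}]}}

```text
time_s: 5.2
position: [593.0, 87.6, 225.5]
ee_rot: [3.14, 0.01, -0.014]
ft_force: [-3.9, -1.2, -7.5]
grip_width: 0.219
finger_force: 30.0
```

>>> {"method": "apply_moves", "body": {"steps": [{"gripper": 1, "linear": [1.2, 0, 0.1], "turn": 0}, {"gripper": 1, "linear": [1.3, 0, 0], "turn": 0}, {"gripper": 1, "linear": [1.2, 0, 0], "turn": 0}, {"gripper": 1, "linear": [1.2, -0.1, -0.2], "turn": 0}, {"gripper": 1, "linear": [1.3, 0, -0.2], "turn": 0}, {"gripper": 1, "linear": [0, 0, 0], "turn": 0}, {"gripper": 1, "linear": [0, 0, 0], "turn": 0}, {"gripper": 1, "linear": [0, 0, 0], "turn": 0}, {"gripper": 1, "linear": [0, 0, 0], "turn": 0}]}}

```text
time_s: 6.1
position: [656.4, 86.6, 222.9]
ee_rot: [3.14, 0.005, -0.014]
ft_force: [-1.8, -2.2, -17.5]
grip_width: 0.217
finger_force: 30.0
```

```bash
python3 - <<'E'
from h import *
c=capture('scene'); cv2.imwrite('pics/s1.png',cv2.resize(c['img'][60:270,230:490,::-1],None,fx=2.8,fy=2.8))
print(get_state()['position'],get_state()['ft_force'])
E
```

```text
[656.31027717  86.65533286 222.88265971] [ -2.05242733  -3.66704973 -18.91888931]
```

View pics/s1.png

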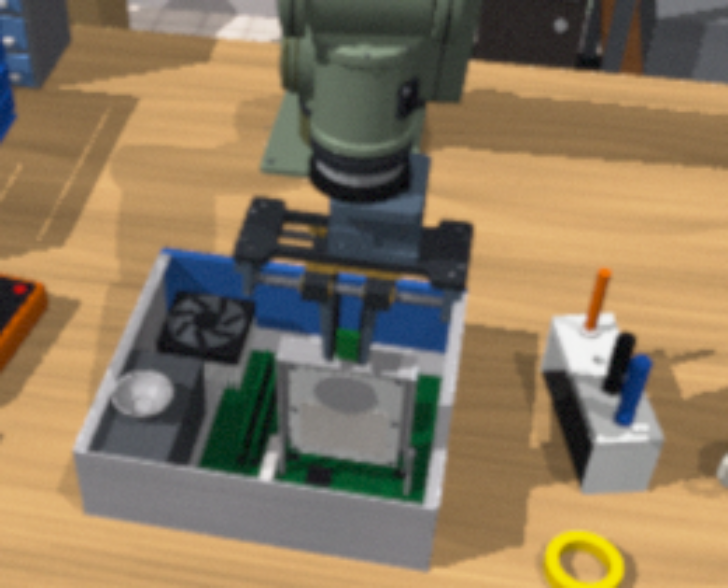

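>>> {"method": "apply_moves", "body": {"steps": [{"gripper": -1, "linear": [0, 0, 0], "turn": 0}, {"gripper": -1, "linear": [0, 0, 0], "turn": 0}, {"gripper": -1, "linear": [0, 0, 0], "turn": 0}, {"gripper": -1, "linear": [0, 0, 2], "turn": 0}, {"gripper": -1, "linear": [0, 0, 3], "turn": 0}, {"gripper": -1, "linear": [0, 0, 3], "turn": 0}, {"gripper": -1, "linear": [-2.5, 2.5, 0], "turn": 0}, {"gripper": -1, "linear": [-2.5, 2.5, 0], "turn": 0}, {"gripper": -1, "linear": [-2.5, 2.5, 0], "turn": 0}, {"gripper": -1, "linear": [-2.5, 2.5, 0], "turn": 0}]}}

```text
time_s: 7.15
position: [557.7, 188.6, 307.4]
ee_rot: [-3.139, -0.005, -0.014]
ft_force: [-0.5, 0.5, -0.3]
grip_width: 1.0
finger_force: 0.0
```

>>> {"method": "apply_moves", "body": {"steps": [{"gripper": -1, "linear": [-2.5, 2.5, 0], "turn": 0}, {"gripper": -1, "linear": [-2.5, 2.5, 0], "turn": 0}, {"gripper": -1, "linear": [-2.5, 2.5, 0], "turn": 0}, {"gripper": -1, "linear": [-2.5, 2.5, 0], "turn": 0}, {"gripper": -1, "linear": [-2.5, 2.6, 0], "turn": 0}, {"gripper": -1, "linear": [0, 0, -2], "turn": 0}, {"gripper": -1, "linear": [0, 0, -3], "turn": 0}, {"gripper": -1, "linear": [0, 0, -2], "turn": 0}, {"gripper": -1, "linear": [0, 0, 0], "turn": 0}, {"gripper": -1, "linear": [0, 0, 0], "turn": 0}]}}

```text
time_s: 8.15
position: [433.7, 314.0, 236.9]
ee_rot: [-3.139, -0.003, -0.014]
ft_force: [0.4, -0.8, 0.4]
grip_width: 1.0
finger_force: 0.0
```

```bash
python3 - <<'E'
from m import *
import pickle
c=capture('scene'); pickle.dump(c,open('s2.pkl','wb'))
W=pts(c);x,y,z=np.moveaxis(W,2,0);hsv=cv2.cvtColor(c['img'],cv2.COLOR_RGB2HSV);H,S,V=np.moveaxis(hsv.astype(int),2,0)
print(get_state()['position'],get_state()['ft_force'])
# cage: underside plane / drive face angle
m=(y>40)&(y<125)&(x>590)&(x<700)&(z>110)&(z<205)
A=np.c_[z[m],np.ones(m.sum())];s=np.linalg.lstsq(A,x[m],rcond=None)[0]
for _ in range(4):
    g=abs(x[m]-A@s)<5; s=np.linalg.lstsq(A[g],x[m][g],rcond=None)[0]
print('cage',m.sum(),g.sum(),s,'theta',np.pi/2+np.arctan(s[0]),'x at z150',s@[150,1])
# stylus: white/orange subpixel
m=(H>3)&(H<22)&(S>110)&(x>400)&(x<470)&(y>280)&(y<340)&(z>82)
P=W[m];print(len(P),np.median(P,0),[ (k,np.median(P[abs(P[:,2]-k)<8],0).round(1).tolist()) for k in (95,115,135,150)])
E
```

```text
[433.95518062 314.10010475 237.26277522] [0.09103671 0.40118189 0.42017285]
cage 744 744 [1.55007279e-01 6.32580037e+02] theta 1.7245797346492657 x at z150 655.8311292702034
160 [437.28964025 309.73318857 155.86262992] [(95, [436.8, 311.6, 95.3]), (115, [435.6, 311.8, 115.0]), (135, [435.3, 311.3, 133.1]), (150, [433.8, 312.5, 151.7])]
```

>>> {"method": "apply_moves", "body": {"steps": [{"gripper": -1, "linear": [-0.3, -0.1, -2], "turn": 0}, {"gripper": -1, "linear": [0, 0, -2], "turn": 0}, {"gripper": -1, "linear": [0, 0, -2], "turn": 0}, {"gripper": -1, "linear": [0, 0, -2], "turn": 0}, {"gripper": -1, "linear": [0, 0, -2], "turn": 0}, {"gripper": -1, "linear": [0, 0, -2], "turn": 0}, {"gripper": -1, "linear": [0, 0, -0.7], "turn": 0}, {"gripper": 1, "linear": [0, 0, 0], "turn": 0}, {"gripper": 1, "linear": [0, 0, 0], "turn": 0}, {"gripper": 1, "linear": [0, 0, 0], "turn": 0}]}}

```text
time_s: 9.2
position: [430.8, 312.9, 109.4]
ee_rot: [-3.14, -0.002, -0.014]
ft_force: [-0.4, -0.6, -0.1]
grip_width: 0.768
finger_force: 0.0
```

>>> {"method": "apply_moves", "body": {"steps": [{"gripper": 1, "linear": [0, 0, 0], "turn": 0}, {"gripper": 1, "linear": [0, 0, 0], "turn": 0}, {"gripper": 1, "linear": [0, 0, 0], "turn": 0}, {"gripper": 1, "linear": [0, 0, 0], "turn": 0}, {"gripper": 1, "linear": [0, 0, 0], "turn": 0}, {"gripper": 1, "linear": [0, 0, 0], "turn": 0}, {"gripper": 1, "linear": [0, 0, 0], "turn": 0}]}}

```text
time_s: 9.9
position: [429.9, 312.3, 107.9]
ee_rot: [3.142, 0.0, -0.014]
ft_force: [0.2, 0.3, 0.0]
grip_width: 0.154
finger_force: 0.1
```

>>> {"method": "apply_moves", "body": {"steps": [{"gripper": 1, "linear": [0, 0, 0], "turn": 0}, {"gripper": 1, "linear": [0, 0, 0], "turn": 0}, {"gripper": 1, "linear": [0, 0, 0], "turn": 0}]}}

```text
time_s: 10.2
position: [429.9, 312.6, 108.0]
ee_rot: [-3.141, -0.0, -0.014]
ft_force: [0.3, 2.2, -1.3]
grip_width: 0.141
finger_force: 30.0
```

>>> {"method": "apply_moves", "body": {"steps": [{"gripper": 1, "linear": [0, 0, 1], "turn": 0}, {"gripper": 1, "linear": [0, 0, 2], "turn": 0}, {"gripper": 1, "linear": [0, 0, 2], "turn": 0}, {"gripper": 1, "linear": [0, 0, 3], "turn": 0}, {"gripper": 1, "linear": [0, 0, 3], "turn": 0}, {"gripper": 1, "linear": [0, 0, 1], "turn": 0}, {"gripper": 1, "linear": [0.6, -1.5, 0], "turn": 0}, {"gripper": 1, "linear": [1.2, -3, 0], "turn": 0}, {"gripper": 1, "linear": [1.2, -3, 0], "turn": 0}, {"gripper": 1, "linear": [1.2, -3, 0], "turn": 0}]}}

```text
time_s: 11.2
position: [471.2, 204.6, 226.0]
ee_rot: [3.139, 0.004, -0.014]
ft_force: [0.3, 0.1, 1.1]
grip_width: 0.135
finger_force: 30.0
```

>>> {"method": "apply_moves", "body": {"steps": [{"gripper": 1, "linear": [1.2, -3, 0], "turn": 0}, {"gripper": 1, "linear": [1.2, -3, 0], "turn": 0}, {"gripper": 1, "linear": [1.2, -3, 0], "turn": 0}, {"gripper": 1, "linear": [1.2, -3, 0], "turn": 0}, {"gripper": 1, "linear": [1.3, -2.5, 0], "turn": 0}, {"gripper": 1, "linear": [0, 0, -2], "turn": 0}, {"gripper": 1, "linear": [0, 0, -2], "turn": 0}, {"gripper": 1, "linear": [0, 0, 0], "turn": 0}, {"gripper": 1, "linear": [0, 0, 0], "turn": 0}]}}

```text
time_s: 12.1
position: [532.0, 61.4, 187.0]
ee_rot: [3.141, 0.003, -0.014]
ft_force: [0.6, -0.1, -0.3]
grip_width: 0.134
finger_force: 30.0
```

```bash
python3 - <<'E'
from m import *
import pickle
c=capture('scene'); pickle.dump(c,open('s3.pkl','wb'))
print(get_state()['position'],get_state()['ft_force'])
cv2.imwrite('pics/s3.png',cv2.resize(c['img'][120:230,290:410,::-1],None,fx=5,fy=5,interpolation=cv2.INTER_CUBIC))
d=capture('top'); pickle.dump(d,open('t3.pkl','wb'))
E
```

```text
[532.72765741  61.74305466 187.89452364] [-0.55053384 -0.02431301  0.55127317]
```

View pics/s3.png

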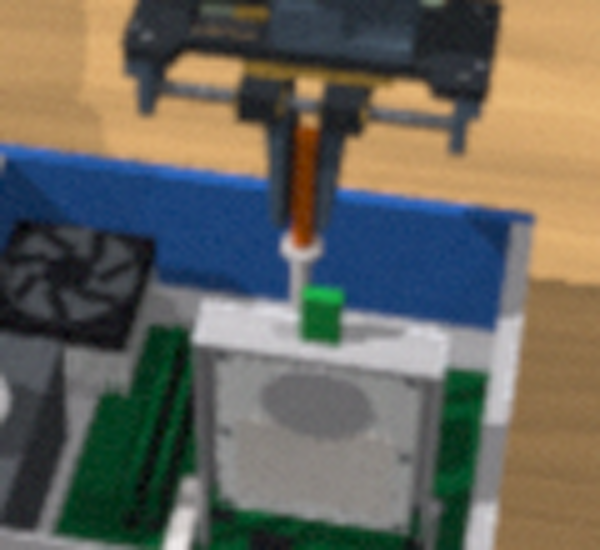

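>>> {"method": "apply_moves", "body": {"steps": [{"gripper": 1, "linear": [0, 0, 3], "turn": 0}, {"gripper": 1, "linear": [0, 3, 1], "turn": 0}, {"gripper": 1, "linear": [0, 4, 0], "turn": 0}, {"gripper": 1, "linear": [0, 4, 0], "turn": 0}, {"gripper": 1, "linear": [0, 4, 0], "turn": 0}, {"gripper": 1, "linear": [0, 3, 0], "turn": 0}, {"gripper": 1, "linear": [0, 0, 0], "turn": 0}]}}

```text
time_s: 12.9
position: [532.9, 246.1, 228.7]
ee_rot: [-3.14, -0.002, -0.009]
ft_force: [0.5, -0.1, -0.1]
grip_width: 0.134
finger_force: 30.0
```

```bash
python3 - <<'E'
from m import *
import pickle
d=capture('top'); pickle.dump(d,open('t4.pkl','wb')); c=d; print(get_state()['position'])
hsv=cv2.cvtColor(c['img'],cv2.COLOR_RGB2HSV);H,S,V=np.moveaxis(hsv.astype(int),2,0)
T=np.linalg.inv(c['world_from_camera']);p=T@[533.2,62.3,22,1];u,v=c['fx']*p[0]/p[2]+c['cx'],c['fy']*p[1]/p[2]+c['cy'];print('pred px',u,v)
u0,v0=int(u),int(v)
m=(H>18)&(H<36)&(S>120)&(V>70); m[:v0-12]=0;m[v0+12:]=0;m[:,:u0-12]=0;m[:,u0+12:]=0
vv,uu=np.nonzero(m);print(list(zip(uu,vv)))
w=np.clip(np.minimum(c['img'][...,0],c['img'][...,1]).astype(float)-c['img'][...,2]-40,0,None)*cv2.dilate(m.astype(np.uint8),np.ones((3,3)))
if w.sum(): a=(w.sum(0)@np.arange(640))/w.sum();b=(w.sum(1)@np.arange(400))/w.sum();print(a,b,cast(c,a,b,22))
cv2.imwrite('pics/t4.png',cv2.resize(c['img'][145:245,220:370,::-1],None,fx=5,fy=5,interpolation=cv2.INTER_CUBIC))
E
```

```text
[532.87382006 243.94101572 228.61806025]
pred px 303.59243123324694 203.7410542438435
[(np.int64(302), np.int64(202)), (np.int64(303), np.int64(202)), (np.int64(302), np.int64(203)), (np.int64(303), np.int64(203)), (np.int64(304), np.int64(203)), (np.int64(302), np.int64(204)), (np.int64(303), np.int64(204)), (np.int64(304), np.int64(204)), (np.int64(303), np.int64(205))]
302.94262295081967 203.48360655737704 [534.2  64.9  22. ]
```

View pics/t4.png

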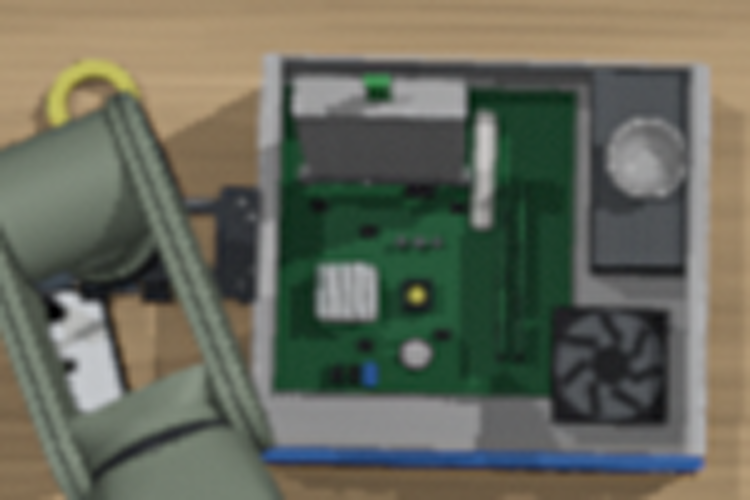

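>>> {"method": "apply_moves", "body": {"steps": [{"gripper": 1, "linear": [0, -3, 0], "turn": 0}, {"gripper": 1, "linear": [0, -4, 0], "turn": 0}, {"gripper": 1, "linear": [0, -4, 0], "turn": 0}, {"gripper": 1, "linear": [0, -4, 0], "turn": 0}, {"gripper": 1, "linear": [0, -3, -2], "turn": 0}, {"gripper": 1, "linear": [0, 0, -2], "turn": 0}, {"gripper": 1, "linear": [0, 0, -2], "turn": 0}, {"gripper": 1, "linear": [0, 0, -2], "turn": 0}, {"gripper": 1, "linear": [0, 0, 0], "turn": 0}, {"gripper": 1, "linear": [0, 0, 0], "turn": 0}]}}

```text
time_s: 13.95
position: [533.1, 61.5, 148.7]
ee_rot: [3.141, -0.001, -0.015]
ft_force: [0.4, 0.4, 0.2]
grip_width: 0.14
finger_force: 30.0
```

>>> {"method": "apply_moves", "body": {"steps": [{"gripper": 1, "linear": [0, 0.2, -0.5], "turn": 0}, {"gripper": 1, "linear": [0, 0, -0.5], "turn": 0}, {"gripper": 1, "linear": [0, 0, -0.5], "turn": 0}, {"gripper": 1, "linear": [0, 0, -0.5], "turn": 0}, {"gripper": 1, "linear": [0, 0, -0.3], "turn": 0}, {"gripper": 1, "linear": [0, 0, 0], "turn": 0}, {"gripper": 1, "linear": [0, 0, 0], "turn": 0}]}}

```text
time_s: 14.65
position: [533.0, 64.3, 124.9]
ee_rot: [3.141, 0.0, -0.014]
ft_force: [-1.1, -1.0, -0.6]
grip_width: 0.14
finger_force: 30.0
```

>>> {"method": "apply_moves", "body": {"steps": [{"gripper": 1, "linear": [0, 0, -0.1], "turn": 0}, {"gripper": 1, "linear": [0, 0, -0.1], "turn": 0}, {"gripper": 1, "linear": [0, 0, -0.1], "turn": 0}, {"gripper": 1, "linear": [0, 0, -0.1], "turn": 0}, {"gripper": 1, "linear": [0, 0, 0], "turn": 0}, {"gripper": 1, "linear": [0, 0, 0], "turn": 0}]}}

```text
time_s: 15.25
position: [533.0, 64.3, 121.2]
ee_rot: [3.142, -0.0, -0.014]
ft_force: [-0.5, 1.0, 1.5]
grip_width: 0.136
finger_force: 30.0
```

>>> {"method": "apply_moves", "body": {"steps": [{"gripper": 1, "linear": [0, 0, -0.1], "turn": 0}, {"gripper": 1, "linear": [0, 0, -0.1], "turn": 0}, {"gripper": 1, "linear": [0, 0, -0.1], "turn": 0}, {"gripper": 1, "linear": [0, 0, 0], "turn": 0}, {"gripper": 1, "linear": [0, 0, 0], "turn": 0}]}}

```text
time_s: 15.75
position: [533.0, 64.3, 118.2]
ee_rot: [3.142, -0.0, -0.014]
ft_force: [0.3, -0.5, 3.7]
grip_width: 0.138
finger_force: 30.0
```

>>> {"method": "apply_moves", "body": {"steps": [{"gripper": 1, "linear": [0, 0, -0.1], "turn": 0}, {"gripper": 1, "linear": [0, 0, 0], "turn": 0}, {"gripper": 1, "linear": [0, 0, 0], "turn": 0}]}}

```text
time_s: 16.05
position: [533.2, 64.3, 117.9]
ee_rot: [-3.142, -0.001, -0.014]
ft_force: [-1.4, -0.7, 8.1]
grip_width: 0.135
finger_force: 30.0
```

Bottomed at about 8 N. I'll hold it there for over two seconds.

>>> {"method": "apply_moves", "body": {"steps": [{"gripper": 1, "linear": [0, 0, 0], "turn": 0}, {"gripper": 1, "linear": [0, 0, 0], "turn": 0}, {"gripper": 1, "linear": [0, 0, 0], "turn": 0}, {"gripper": 1, "linear": [0, 0, 0], "turn": 0}, {"gripper": 1, "linear": [0, 0, 0], "turn": 0}, {"gripper": 1, "linear": [0, 0, 0], "turn": 0}, {"gripper": 1, "linear": [0, 0, 0], "turn": 0}, {"gripper": 1, "linear": [0, 0, 0], "turn": 0}, {"gripper": 1, "linear": [0, 0, 0], "turn": 0}, {"gripper": 1, "linear": [0, 0, 0], "turn": 0}]}}

```text
time_s: 17.05
position: [533.2, 64.3, 117.9]
ee_rot: [3.142, -0.001, -0.014]
ft_force: [-0.8, -0.4, 7.8]
grip_width: 0.136
finger_force: 30.0
```

>>> {"method": "apply_moves", "body": {"steps": [{"gripper": 1, "linear": [0, 0, 0], "turn": 0}, {"gripper": 1, "linear": [0, 0, 0], "turn": 0}, {"gripper": 1, "linear": [0, 0, 0], "turn": 0}, {"gripper": 1, "linear": [0, 0, 0], "turn": 0}, {"gripper": 1, "linear": [0, 0, 0], "turn": 0}, {"gripper": 1, "linear": [0, 0, 0], "turn": 0}, {"gripper": 1, "linear": [0, 0, 0], "turn": 0}, {"gripper": 1, "linear": [0, 0, 0], "turn": 0}, {"gripper": 1, "linear": [0, 0, 0], "turn": 0}, {"gripper": 1, "linear": [0, 0, 0], "turn": 0}]}}

```text
time_s: 18.05
position: [533.2, 64.3, 117.9]
ee_rot: [3.142, -0.001, -0.014]
ft_force: [-2.3, -0.2, 8.2]
grip_width: 0.135
finger_force: 30.0
```

>>> {"method": "apply_moves", "body": {"steps": [{"gripper": 1, "linear": [0, 0, 0], "turn": 0}, {"gripper": 1, "linear": [0, 0, 0], "turn": 0}, {"gripper": 1, "linear": [0, 0, 0], "turn": 0}, {"gripper": 1, "linear": [0, 0, 0], "turn": 0}, {"gripper": 1, "linear": [0, 0, 0], "turn": 0}, {"gripper": 1, "linear": [0, 0, 0], "turn": 0}, {"gripper": 1, "linear": [0, 0, 0], "turn": 0}]}}

```text
time_s: 18.75
position: [533.2, 64.3, 117.9]
ee_rot: [3.142, -0.001, -0.014]
ft_force: [-2.1, 0.3, 8.4]
grip_width: 0.14
finger_force: 30.0
```

>>> {"method": "apply_moves", "body": {"steps": [{"gripper": 1, "linear": [0, 0, 1], "turn": 0}, {"gripper": 1, "linear": [0, 0, 2], "turn": 0}, {"gripper": 1, "linear": [0, 0, 3], "turn": 0}, {"gripper": 1, "linear": [0, 0, 3], "turn": 0}, {"gripper": 1, "linear": [0, 0, 2], "turn": 0}, {"gripper": 1, "linear": [-0.6, 1.5, 0], "turn": 0}, {"gripper": 1, "linear": [-1.2, 3, 0], "turn": 0}, {"gripper": 1, "linear": [-1.2, 3, 0], "turn": 0}, {"gripper": 1, "linear": [-1.2, 3, 0], "turn": 0}, {"gripper": 1, "linear": [-1.2, 3, 0], "turn": 0}]}}

```text
time_s: 19.75
position: [476.7, 200.9, 225.2]
ee_rot: [3.141, 0.003, -0.014]
ft_force: [0.5, -0.5, -0.2]
grip_width: 0.133
finger_force: 30.0
```

>>> {"method": "apply_moves", "body": {"steps": [{"gripper": 1, "linear": [-1.2, 3, 0], "turn": 0}, {"gripper": 1, "linear": [-1.2, 3, 0], "turn": 0}, {"gripper": 1, "linear": [-1.2, 3, 0], "turn": 0}, {"gripper": 1, "linear": [-1.3, 2.3, 0], "turn": 0}, {"gripper": 1, "linear": [-1.2, 0, -1], "turn": 0}, {"gripper": 1, "linear": [0, 0, -2], "turn": 0}, {"gripper": 1, "linear": [0, 0, 0], "turn": 0}, {"gripper": 1, "linear": [0, 0, 0], "turn": 0}, {"gripper": 1, "linear": [0, 0, 0], "turn": 0}]}}

```text
time_s: 20.65
position: [418.1, 312.6, 197.3]
ee_rot: [-3.141, -0.0, -0.014]
ft_force: [-0.1, -0.2, -0.5]
grip_width: 0.134
finger_force: 30.0
```

>>> {"method": "apply_moves", "body": {"steps": [{"gripper": 1, "linear": [1.2, 0, 0], "turn": 0}, {"gripper": 1, "linear": [0, 0, 0], "turn": 0}, {"gripper": 1, "linear": [0, 0, 0], "turn": 0}, {"gripper": 1, "linear": [0, 0, 0], "turn": 0}]}}

```text
time_s: 21.05
position: [430.1, 312.1, 197.0]
ee_rot: [3.142, 0.0, -0.014]
ft_force: [0.0, -0.1, -1.3]
grip_width: 0.137
finger_force: 30.0
```

```bash
python3 - <<'E'
from m import *
c=capture('scene'); print(get_state()['position'])
cv2.imwrite('pics/s5.png',cv2.resize(c['img'][100:220,400:500,::-1],None,fx=5,fy=5,interpolation=cv2.INTER_CUBIC))
E
```

```text
[429.91257253 312.15058168 197.02874991]
```

View pics/s5.png

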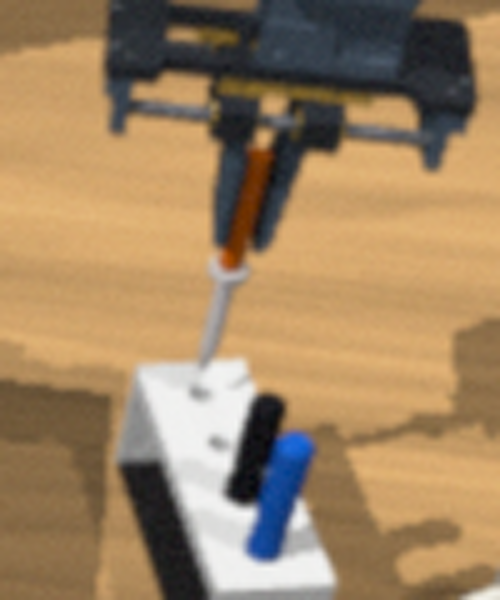

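>>> {"method": "apply_moves", "body": {"steps": [{"gripper": 1, "linear": [0, 0, -1], "turn": 0}, {"gripper": 1, "linear": [0, 0, -1], "turn": 0}, {"gripper": 1, "linear": [0, 0, -1], "turn": 0}, {"gripper": 1, "linear": [0, 0, -1], "turn": 0}, {"gripper": 1, "linear": [0, 0, 0], "turn": 0}]}}

```text
time_s: 21.6
position: [429.4, 312.5, 155.2]
ee_rot: [3.141, 0.002, -0.014]
ft_force: [0.2, 1.4, -1.1]
grip_width: 0.137
finger_force: 30.0
```

>>> {"method": "apply_moves", "body": {"steps": [{"gripper": 1, "linear": [0, 0, -1], "turn": 0}, {"gripper": 1, "linear": [0, 0, -1], "turn": 0}, {"gripper": 1, "linear": [0, 0, -1], "turn": 0}, {"gripper": 1, "linear": [0, 0, -1], "turn": 0}, {"gripper": 1, "linear": [0, 0, -0.4], "turn": 0}, {"gripper": 1, "linear": [0, 0, -0.2], "turn": 0}, {"gripper": 1, "linear": [0, 0, 0], "turn": 0}, {"gripper": 1, "linear": [0, 0, 0], "turn": 0}]}}

```text
time_s: 22.4
position: [429.9, 312.5, 110.9]
ee_rot: [-3.141, 0.0, -0.014]
ft_force: [0.2, 3.7, -1.6]
grip_width: 0.138
finger_force: 30.0
```

>>> {"method": "apply_moves", "body": {"steps": [{"gripper": 1, "linear": [0, 0, -0.1], "turn": 0}, {"gripper": 1, "linear": [0, 0, -0.1], "turn": 0}, {"gripper": 1, "linear": [0, 0, -0.1], "turn": 0}, {"gripper": 1, "linear": [0, 0, 0], "turn": 0}, {"gripper": 1, "linear": [0, 0, 0], "turn": 0}]}}

```text
time_s: 22.9
position: [430.0, 312.5, 108.2]
ee_rot: [-3.141, -0.0, -0.014]
ft_force: [-0.2, 3.2, 1.3]
grip_width: 0.136
finger_force: 30.0
```

Contact is beginning. I'll release it, raise clear and head back to the cage tab.

>>> {"method": "apply_moves", "body": {"steps": [{"gripper": -1, "linear": [0, 0, 0], "turn": 0}, {"gripper": -1, "linear": [0, 0, 0], "turn": 0}, {"gripper": -1, "linear": [0, 0, 0], "turn": 0}, {"gripper": -1, "linear": [0, 0, 0], "turn": 0}, {"gripper": -1, "linear": [0, 0, 2], "turn": 0}, {"gripper": -1, "linear": [0, 0, 3], "turn": 0}, {"gripper": -1, "linear": [0, 0, 3], "turn": 0}, {"gripper": -1, "linear": [0, 0, 4], "turn": 0}, {"gripper": -1, "linear": [0, 0, 4], "turn": 0}, {"gripper": -1, "linear": [0, 0, 3], "turn": 0}]}}

```text
time_s: 23.9
position: [430.2, 312.2, 300.6]
ee_rot: [-3.141, -0.002, -0.014]
ft_force: [0.3, -0.1, -0.3]
grip_width: 0.978
finger_force: 0.0
```

```bash
python3 - <<'E'
from m import *
c=capture('scene');W=pts(c);x,y,z=np.moveaxis(W,2,0);hsv=cv2.cvtColor(c['img'],cv2.COLOR_RGB2HSV);H,S,V=np.moveaxis(hsv.astype(int),2,0)
print(get_state()['position'])
m=(H>3)&(H<22)&(S>110)&(x>400)&(x<470)&(y>280)&(y<340)&(z>82)&(z<175)
P=W[m];print(len(P),P[:,2].max(),[ (k,np.median(P[abs(P[:,2]-k)<8],0).round(1).tolist()) for k in (95,115,135,150)])
v,u=np.nonzero(m);print([(a,u[v==a].mean().round(1)) for a in np.unique(v)])
m=(H>40)&(H<85)&(S>130)&(V>90)&(z>205)&(x>600)&(x<700)&(abs(y-87)<30);print('tab',m.sum(),np.median(W[m],0),W[m].min(0),W[m].max(0))
E
```

```text
[431.97203448 313.44476275 305.33495218]
94 160.18531824171941 [(95, [436.5, 309.1, 96.2]), (115, [435.2, 309.0, 113.3]), (135, [434.7, 309.9, 133.6]), (150, [434.5, 309.3, 152.0])]
[(np.int64(156), np.float64(444.0)), (np.int64(157), np.float64(444.0)), (np.int64(158), np.float64(444.0)), (np.int64(159), np.float64(444.0)), (np.int64(160), np.float64(443.5)), (np.int64(161), np.float64(443.0)), (np.int64(162), np.float64(443.0)), (np.int64(163), np.float64(443.0)), (np.int64(164), np.float64(442.5)), (np.int64(165), np.float64(442.0)), (np.int64(166), np.float64(442.0)), (np.int64(167), np.float64(441.8)), (np.int64(168), np.float64(441.5)), (np.int64(169), np.float64(441.0)), (np.int64(170), np.float64(441.0)), (np.int64(171), np.float64(441.0)), (np.int64(172), np.float64(440.5)), (np.int64(173), np.float64(440.5)), (np.int64(174), np.float64(440.0)), (np.int64(175), np.float64(440.0)), (np.int64(176), np.float64(439.5)), (np.int64(177), np.float64(439.5))]
tab 53 [661.89146818  84.38322737 240.94787579] [655.08952327  76.43435881 216.17339699] [665.87028767  93.47564125 246.75084029]
```

>>> {"method": "apply_moves", "body": {"steps": [{"gripper": -1, "linear": [2.2, -2.3, 0], "turn": 0}, {"gripper": -1, "linear": [2.5, -2.5, 0], "turn": 0}, {"gripper": -1, "linear": [2.5, -2.5, 0], "turn": 0}, {"gripper": -1, "linear": [2.5, -2.5, 0], "turn": 0}, {"gripper": -1, "linear": [2.5, -2.5, 0], "turn": 0}, {"gripper": -1, "linear": [2.5, -2.5, 0], "turn": 0}, {"gripper": -1, "linear": [2.5, -2.5, 0], "turn": 0}, {"gripper": -1, "linear": [2.5, -2.5, 0], "turn": 0}, {"gripper": -1, "linear": [2.5, -2.8, 0], "turn": 0}, {"gripper": -1, "linear": [0, 0, 0], "turn": 0}]}}

```text
time_s: 24.95
position: [654.1, 82.3, 296.1]
ee_rot: [3.139, 0.001, -0.018]
ft_force: [0.1, 1.0, 0.4]
grip_width: 0.999
finger_force: 0.0
```

>>> {"method": "apply_moves", "body": {"steps": [{"gripper": -1, "linear": [0, 0, -2], "turn": 0}, {"gripper": -1, "linear": [0, 0, -2], "turn": 0}, {"gripper": -1, "linear": [0, 0, -2], "turn": 0}, {"gripper": -1, "linear": [0, 0, -1], "turn": 0}, {"gripper": -1, "linear": [0, 0, 0], "turn": 0}, {"gripper": -1, "linear": [0, 0, 0], "turn": 0}]}}

```text
time_s: 25.55
position: [652.1, 86.6, 228.7]
ee_rot: [-3.142, -0.001, -0.014]
ft_force: [-0.3, 0.0, 0.3]
grip_width: 0.995
finger_force: 0.0
```

```bash
python3 - <<'E'
import numpy as np
t=np.linspace(1.72,0,25);x=-177*np.cos(t)+13*np.sin(t);z=177*np.sin(t)+13*np.cos(t)
X=np.round(np.c_[x-x[0],-0.0135*(x-x[0]),z-z[0]]/10,1)
for d in np.diff(X,axis=0).round(1).tolist(): print(d)
print(X[-1])
E
```

```text
[-1.2, 0.0, 0.2]
[-1.3, 0.0, 0.2]
[-1.3, 0.1, 0.0]
[-1.3, 0.0, 0.0]
[-1.2, 0.0, -0.1]
[-1.3, 0.0, -0.2]
[-1.2, 0.0, -0.3]
[-1.2, 0.0, -0.4]
[-1.2, 0.1, -0.5]
[-1.1, 0.0, -0.6]
[-1.1, 0.0, -0.6]
[-1.1, 0.0, -0.7]
[-1.0, 0.0, -0.8]
[-0.9, 0.0, -0.9]
[-0.9, 0.0, -0.9]
[-0.8, 0.0, -1.0]
[-0.7, 0.1, -1.1]
[-0.7, 0.0, -1.0]
[-0.5, 0.0, -1.2]
[-0.5, 0.0, -1.2]
[-0.4, 0.0, -1.2]
[-0.3, 0.0, -1.2]
[-0.3, 0.0, -1.2]
[-0.1, 0.0, -1.3]
[-21.6   0.3 -16. ]
```

>>> {"method": "apply_moves", "body": {"steps": [{"gripper": -1, "linear": [0.4, 0, -0.5], "turn": 0}, {"gripper": 1, "linear": [0, 0, 0], "turn": 0}, {"gripper": 1, "linear": [0, 0, 0], "turn": 0}, {"gripper": 1, "linear": [0, 0, 0], "turn": 0}, {"gripper": 1, "linear": [0, 0, 0], "turn": 0}, {"gripper": 1, "linear": [0, 0, 0], "turn": 0}, {"gripper": 1, "linear": [0, 0, 0], "turn": 0}, {"gripper": 1, "linear": [0, 0, 0], "turn": 0}, {"gripper": 1, "linear": [0, 0, 0], "turn": 0}, {"gripper": 1, "linear": [0, 0, 0], "turn": 0}]}}

```text
time_s: 26.55
position: [655.9, 86.3, 223.0]
ee_rot: [3.142, -0.0, -0.014]
ft_force: [-0.0, 0.1, -0.2]
grip_width: 0.244
finger_force: 0.0
```

>>> {"method": "apply_moves", "body": {"steps": [{"gripper": 1, "linear": [0, 0, 0], "turn": 0}, {"gripper": 1, "linear": [0, 0, 0], "turn": 0}, {"gripper": 1, "linear": [0, 0, 0], "turn": 0}]}}

```text
time_s: 26.85
position: [655.9, 86.6, 223.0]
ee_rot: [-3.141, 0.0, -0.014]
ft_force: [0.2, 1.9, -0.1]
grip_width: 0.21
finger_force: 30.0
```

>>> {"method": "apply_moves", "body": {"steps": [{"gripper": 1, "linear": [-1.2, 0, 0.2], "turn": 0}, {"gripper": 1, "linear": [-1.3, 0, 0.2], "turn": 0}, {"gripper": 1, "linear": [-1.3, 0.1, 0], "turn": 0}, {"gripper": 1, "linear": [-1.3, 0, 0], "turn": 0}, {"gripper": 1, "linear": [-1.2, 0, -0.1], "turn": 0}, {"gripper": 1, "linear": [-1.3, 0, -0.2], "turn": 0}, {"gripper": 1, "linear": [-1.2, 0, -0.3], "turn": 0}, {"gripper": 1, "linear": [-1.2, 0, -0.4], "turn": 0}]}}

```text
time_s: 27.65
position: [558.1, 88.2, 218.8]
ee_rot: [-3.139, -0.008, -0.014]
ft_force: [3.4, 2.7, 3.6]
grip_width: 0.213
finger_force: 30.0
```

>>> {"method": "apply_moves", "body": {"steps": [{"gripper": 1, "linear": [-1.2, 0.1, -0.5], "turn": 0}, {"gripper": 1, "linear": [-1.1, 0, -0.6], "turn": 0}, {"gripper": 1, "linear": [-1.1, 0, -0.6], "turn": 0}, {"gripper": 1, "linear": [-1.1, 0, -0.7], "turn": 0}, {"gripper": 1, "linear": [-1.0, 0, -0.8], "turn": 0}, {"gripper": 1, "linear": [-0.9, 0, -0.9], "turn": 0}, {"gripper": 1, "linear": [-0.9, 0, -0.9], "turn": 0}, {"gripper": 1, "linear": [-0.8, 0, -1.0], "turn": 0}]}}

```text
time_s: 28.45
position: [474.8, 89.5, 158.4]
ee_rot: [-3.139, -0.003, -0.015]
ft_force: [-2.6, 4.8, 6.6]
grip_width: 0.215
finger_force: 30.0
```

>>> {"method": "apply_moves", "body": {"steps": [{"gripper": 1, "linear": [-0.7, 0.1, -1.1], "turn": 0}, {"gripper": 1, "linear": [-0.7, 0, -1.0], "turn": 0}, {"gripper": 1, "linear": [-0.5, 0, -1.2], "turn": 0}, {"gripper": 1, "linear": [-0.5, 0, -1.2], "turn": 0}, {"gripper": 1, "linear": [-0.4, 0, -1.2], "turn": 0}, {"gripper": 1, "linear": [-0.3, 0, -1.2], "turn": 0}, {"gripper": 1, "linear": [-0.2, 0, -0.8], "turn": 0}, {"gripper": 1, "linear": [0, 0, 0], "turn": 0}]}}

```text
time_s: 29.25
position: [441.3, 90.0, 79.2]
ee_rot: [-3.14, 0.001, -0.015]
ft_force: [-1.0, 5.4, -2.3]
grip_width: 0.212
finger_force: 30.0
```

>>> {"method": "apply_moves", "body": {"steps": [{"gripper": 1, "linear": [-0.1, 0, -0.5], "turn": 0}, {"gripper": 1, "linear": [-0.1, 0, -0.4], "turn": 0}, {"gripper": 1, "linear": [0, 0, -0.3], "turn": 0}, {"gripper": 1, "linear": [0, 0, -0.2], "turn": 0}, {"gripper": 1, "linear": [0, 0, 0], "turn": 0}, {"gripper": 1, "linear": [0, 0, 0], "turn": 0}]}}

```text
time_s: 29.85
position: [439.7, 90.0, 65.9]
ee_rot: [-3.14, 0.0, -0.015]
ft_force: [-1.8, 6.0, -1.2]
grip_width: 0.213
finger_force: 30.0
```

>>> {"method": "apply_moves", "body": {"steps": [{"gripper": 1, "linear": [0, 0, -0.2], "turn": 0}, {"gripper": 1, "linear": [0, 0, 0], "turn": 0}, {"gripper": 1, "linear": [0, 0, 0], "turn": 0}]}}

```text
time_s: 30.15
position: [439.7, 90.0, 64.7]
ee_rot: [-3.14, -0.0, -0.015]
ft_force: [-3.5, 5.2, 7.2]
grip_width: 0.218
finger_force: 30.0
```

>>> {"method": "apply_moves", "body": {"steps": [{"gripper": 1, "linear": [0, 0, -0.2], "turn": 0}, {"gripper": 1, "linear": [0, 0, 0], "turn": 0}, {"gripper": 1, "linear": [0, 0, 0], "turn": 0}]}}

```text
time_s: 30.45
position: [439.7, 90.0, 64.4]
ee_rot: [-3.14, -0.001, -0.015]
ft_force: [-7.8, 4.2, 22.2]
grip_width: 0.216
finger_force: 30.0
```

>>> {"method": "apply_moves", "body": {"steps": [{"gripper": -1, "linear": [0, 0, 0], "turn": 0}, {"gripper": -1, "linear": [0, 0, 0], "turn": 0}, {"gripper": -1, "linear": [0, 0, 0], "turn": 0}, {"gripper": -1, "linear": [0, 0, 0], "turn": 0}, {"gripper": -1, "linear": [0, 0, 2], "turn": 0}, {"gripper": -1, "linear": [0, 0, 3], "turn": 0}, {"gripper": -1, "linear": [0, 0, 4], "turn": 0}, {"gripper": -1, "linear": [0, 0, 4], "turn": 0}, {"gripper": -1, "linear": [0, 0, 4], "turn": 0}, {"gripper": -1, "linear": [0, 0, 0], "turn": 0}]}}

```text
time_s: 31.45
position: [443.2, 89.7, 237.0]
ee_rot: [-3.14, -0.011, -0.014]
ft_force: [0.8, 0.6, 0.8]
grip_width: 0.997
finger_force: 0.0
```

```bash
python3 - <<'E'
from m import *
c=capture('scene');W=pts(c);x,y,z=np.moveaxis(W,2,0);s0=get_state();print(s0['position'],s0['ft_force'])
cv2.imwrite('pics/s6.png',cv2.resize(c['img'][100:270,250:490,::-1],None,fx=3,fy=3))
m=(y>45)&(y<130)&(x>485)&(x<590)&(z>60)&(z<125)
A=np.c_[x[m],y[m],np.ones(m.sum())];s=np.linalg.lstsq(A,z[m],rcond=None)[0]
for _ in range(4):
    g=abs(z[m]-A@s)<5; s=np.linalg.lstsq(A[g],z[m][g],rcond=None)[0]
print(s,np.arctan(-s[0]),s@[540,88,1])
E
```

```text
[441.44538131  89.38586285 234.17725566] [-0.0335231  -0.51810434 -0.6930366 ]
[ 2.36453191e-03 -1.66774447e-03  8.70652612e+01] -0.0023645275004535123 88.19534691012957
```

View pics/s6.png

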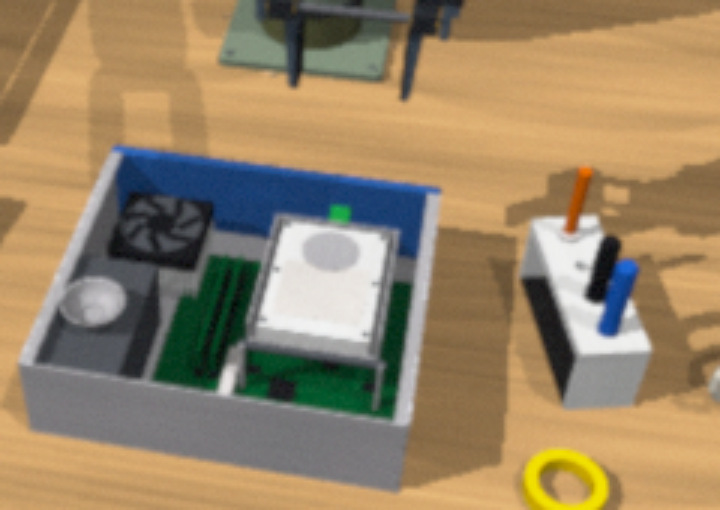

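The cage is home (slope about 0), the stylus stands upright on its collar, and the gripper is clear.

```bash
python3 -c "
from rig import finish_job
print(finish_job())"
```

```text
the job is handed in; nothing more can be done
None
```

I handed the job in at about 31.5 s. The cage was swung up to about 1.72 rad, the button was held down with the stylus for 2.7 s at about 8 N, the stylus is back upright in its hole, and the cage is folded home (measured slope about 0 rad). No verdict came back from the judge.

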